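# Tip a batch of garlic into the soak tray and start the timer

### The arm

A 6-joint arm with a two-finger parallel gripper is mounted at the origin on a cart in front of the work surface, level with it; the furniture and walls round the work are solid. World frame = base frame: x ahead of the robot, y to its left, z up, the work surface at z = 0. Lengths are in m, angles in rad, forces in N, time in s.
With the tool pointing down it reaches from about 0.375 to 0.975 m from the base axis. Payload 3.8 kg.
Tool frame: the origin (TCP) lies at the very end of the fingers, on their centre line; the grasp point (between the pads) lies bot.grasp_offset behind it (bot.grasp_offset is the distance from the TCP to the grasp point, in m); y points along the fingers, x is the direction in which the jaws open and shut, and the axes are right-handed (so a half turn about y gives the same grasp; the last joint's range is limited). The gripper opens to 85 mm and grips with 20 to 120 N. Pads are 22 mm wide; open, the fingers measure 114 mm over their backs; the gripper's body (76 mm by 85 mm) begins 54 mm behind the grasp point. The pads swing forward as they close: fully open they stand 13 mm farther back than shut.
Start: joints at [-1.324, 0.264, 1.604, -0, 1.274, -0.037], TCP at [0.189, -0.648, 0.231] pointing down, gripper open.
Joint ranges: [-2.63, 2.63], [-0.94, 2.18], [0.31, 2.57], [-1.31, 4.45], [0, 2.66], [-2.55, 2.55]. Speed limits (rad/s): [2.57, 2.57, 3.14, 3.14, 3.14, 3.14].

### API

Orientations are given as a rotation vector (axis times angle).
In Python, from workcell import sensors, read_camera, job, bot gives the robot as it stands.
- The arm moves only by the tool arm_command, never from a script. Its argument "deltas" is a list of rows, each a list of 4 numbers: the shift along the tool's x, y, z in m, then the turn about the tool's y in rad. A call has 1 to 20 rows; each row shifts and turns the commanded pose from where the row before left it, along the tool's axes as they then stand; what a row does not reach is not made up. A row lasts 1/8 s, in which the tool goes at most 62.5 mm and 10.7 degrees, less where a joint would pass 70% of its speed; a pose out of reach is approached as far as the arm can. A call is refused whole if a number of a shift passes 0.0625 or a number of a turn 0.188, either way. A call with a gripper value outside its range is refused whole. "fingers" is the finger opening in m, from 0 to 0.0854, set as the call begins (left out, the last holds). The fingers move at their own pace and stop on an object; "newtons" is the grip in N (left out, the last holds). Time passes only in rows, so rows that do not move let the fingers close. It gives the time, the measured TCP pose, the force and the opening at its end, in the units of the state.
- sensors.read_state(): the state, without advancing time (a new reading comes with each control period).
- read_camera(name): name is "scene" or "top" or "wrist"; returns a dict with "color" (400x640x3 uint8, red, green, blue), "vfov" (degrees; the focal length in pixels is half the picture's height over the tangent of half this angle, whatever the lens; pixels are square), "cx", "cy" (the principal point, pixels), "R" (3x3) and "t" (3): a world point X has camera coordinates R X + t; the wrist camera has in their place "T_tool_cam" (4x4, takes a point from camera to tool coordinates, whose origin is the TCP and whose axes are the tool frame's). Camera axes: x right, y down, z forward; pixel columns grow to the right and rows downward; lengths in m; the calibration is good to about 2 mm. A picture is of the moment at which its call begins: read the wrist's pose just before it. There is no depth.
- job.finish_job(): hands the job in, once; it reports no verdict.
The state is a dict: "time": time; "q": joint angles; "joint_vel": joint speeds; "joint_torque": joint torques, N m; "tool_pos": TCP position; "tcp_rot": TCP orientation; "wrist_force": force on the tool from outside, world axes, zero at the start; "torque": the same for the moment, N m; "width": opening from 0.0 (shut) to 1.0 (fully open).
Only numpy, scipy, OpenCV 4.12 (cv2) and the standard library are available. Lean on these libraries where they do the work, as an engineer would, in place of code of your own. Each camera call takes 0.05 s, during which the arm holds its last target.

### The job

Load every garlic bulb that lies on the chopping board (there are two to four) into the upright steel skip of the tip feeder, then push the orange bar over to tip the skip past its detent so that the whole batch drops into the blue soak tray together. Then ease the empty skip back upright, staying with it so that it does not fall back, until it clicks home, and after that wind the kitchen timer anticlockwise by three quarters of a turn or a little more, in several partial turns. Leave the mandarin and the other things where they are.

Things in the scene. Friction and masses are not known exactly. Their poses are not given: they have to be found in the camera images.
- feeder: Tip feeder, fixed at the left: white base board 240 mm wide (x) by 345 mm long (y) with two grey cheeks, 240 mm apart over their backs, 165 mm high. A steel tipping skip hangs between them; an open blue soak tray is fixed on the base at +y of it. Origin on the worktop straight under the hinge line; x along the hinge line (roughly world x), y from the skip to the tray, z up.
- skip_hinge (a point): Point on the skip's hinge line, 145 mm above the worktop, midway across the feeder. Its axes are the feeder's and do not tip: x along the hinge line, y towards the tray, z up.
- skip (a joint): Tilt of the skip, rad: 0 upright on its rests, 2.1 fully tipped over the tray (stop); grows as its top goes towards +y. A ball detent resists from 0.02 to 0.17 and is past by 0.34; on the way back the skip must be pressed through it to click home at 0. Up to about 4 N at the bar either way. Empty it balances near 1.1 (loaded near 1.5) and falls freely to either side of that.
- skip_bar (a point): Middle of the skip's orange push bar: 12 mm thick, 110 mm long, parallel to the hinge, on thin dark struts at its ends. Skip upright: 175 mm behind the hinge (-y), 75 mm above it, 45 mm outside the rear wall, 20 mm above the rim. Tipped: 153 mm beyond the hinge (+y), 113 mm above it. Swings over the top at radius 190 mm; can be pushed, caged or gripped from above all the way.
- skip_in (a point): Centre of the skip's inner floor, 115 mm above the worktop when upright; turns with the skip (upright: x across, y to the tray, z up). Inside 152 mm in x, 124 mm in y at the floor, 85 mm deep; rear and side walls upright, the wall towards the tray slopes out by 50 mm to the rim. Walls 4 mm; rim 200 mm above the worktop.
- tray_in (a point): Centre of the inner floor of the blue soak tray, 12 mm above the worktop; axes as the feeder's. Inside 196 mm in x, 187 mm in y; walls 4 mm, top edge 70 mm above the worktop. A strip of it lies under the skip.
- timer_dial (a joint): Turn of the kitchen timer's dial, rad: 0 unwound, 5.76 at its stop, grows anticlockwise seen from above; starts between 0 and 0.4. A spring pulls back weakly and friction holds the dial wherever it is left, so it can be wound in partial turns. Turning takes 0.06 to 0.09 N m.
- timer_grip (a point): Centre of the grip bar on the timer's dial, 72 mm above the worktop; turns with the dial, x along the bar, z up. The timer is round, grey and white, 62 mm across, 58 mm high, fixed on the chopping board at the right. The bar is 52 mm long, 10 mm thick, from 46 to 58 mm above the board, on a ribbed dial 60 mm across whose side spans 24 to 46 mm.
- mandarin_mid (a point): Middle of an orange mandarin (64 mm across, 54 mm high) that lies among the garlic; not part of the job.
- cup: Olive green mug, 86 mm across, 96 mm high, at the back; origin near the centre of its underside. Bystander.
- shaker: Salt shaker, 44 mm across, 90 mm high, at the back; origin under it. Bystander.
- bulb_1_mid (a point): Middle of a loose garlic bulb (1 of up to 4; 2 to 4 are present, absent ones read None): whitish pink, about 53 mm across and 52 mm high, 20 to 40 g; this point is 26 mm above its underside. At the start on the chopping board (320 x 360 mm, top 20 mm above the worktop, not movable) to the right of the feeder.
- bulb_2_mid (a point): Middle of a loose garlic bulb (2 of up to 4; 2 to 4 are present, absent ones read None): whitish pink, about 53 mm across and 52 mm high, 20 to 40 g; this point is 26 mm above its underside. At the start on the chopping board (320 x 360 mm, top 20 mm above the worktop, not movable) to the right of the feeder.
- bulb_3_mid (a point): Middle of a loose garlic bulb (3 of up to 4; 2 to 4 are present, absent ones read None): whitish pink, about 53 mm across and 52 mm high, 20 to 40 g; this point is 26 mm above its underside. At the start on the chopping board (320 x 360 mm, top 20 mm above the worktop, not movable) to the right of the feeder.
- bulb_4_mid (a point): Middle of a loose garlic bulb (4 of up to 4; 2 to 4 are present, absent ones read None): whitish pink, about 53 mm across and 52 mm high, 20 to 40 g; this point is 26 mm above its underside. At the start on the chopping board (320 x 360 mm, top 20 mm above the worktop, not movable) to the right of the feeder.

How it is judged:
By the outcome, as a careful person would: the job done as asked, in the order asked, and still so for the second after the job is handed in, with the robot touching nothing.
Of bulb_1, bulb_2, bulb_3, bulb_4 only 2 to 4 are there at a start; the rules pass over those that are not, and their reading is None.
At some moment in a run one of bulb_1, bulb_2, bulb_3, bulb_4 may be knocked a few centimetres aside while the robot is not near it.
Once in a run the grip may slacken for a moment while it holds something.
It also fails if it takes over 210 s, if anything falls off the work surface, if the arm or the gripper's body presses on something with over 40 N, if the wrist force passes 120 N, or if a joint passes its speed limit or range.

## Working session

There is one attempt and no reset: what is moved stays moved. The work goes in short steps, Python scripts to look and compute and a tool call to move; the robot and the scene stay as the last step left them, time stands still between calls to the robot, and variables do not carry over. Pictures are saved under pics/ and viewed, and the job is handed in when it is done.

Besides the shell and the picture viewer there is one more tool, called after "Call:" in YAML: its name, and indented under it one key for each argument. arm_command: Moves the arm, as the interface text tells. Its arguments: {"type":"object","properties":{"deltas":{"type":"array"},"fingers":{"type":"number"},"newtons":{"type":"number"}},"required":["deltas"]}

```bash
ls; mkdir -p pics
python3 - <<'E'
from workcell import sensors, read_camera, job, bot
import cv2, numpy as np
s=sensors.read_state(); print(s); print(bot.grasp_offset)
for n in ["scene","top","wrist"]:
    c=read_camera(n); cv2.imwrite(f"pics/{n}0.png",c["color"][:,:,::-1])
    print(n,{k:(np.round(v,4).tolist() if not np.isscalar(v) else v) for k,v in c.items() if k!="color"})
E
```

```text
pics
{'time': 0.0, 'q': array([-1.32389671e+00,  2.64759423e-01,  1.60535052e+00, -4.94652298e-05,
        1.27372245e+00, -3.68919903e-02]), 'joint_vel': array([ 0.00055165,  0.00051231,  0.00013281,  0.002053  , -0.00209282,
       -0.00046745]), 'joint_torque': array([ 8.76603717e-04, -5.15106869e+01, -3.67311358e+01,  7.77693822e-05,
        1.31412360e-02, -8.20197670e-06]), 'tool_pos': array([ 0.18880811, -0.64729831,  0.2299705 ]), 'tcp_rot': array([-1.32878012,  0.9988999 , -0.99595621]), 'wrist_force': array([-0.46664803, -0.92612586, -0.91613601]), 'torque': array([0.02144978, 0.03896273, 0.01520779]), 'width': 0.9990921056904931}
0.0187
scene {'vfov': 42.90894446600336, 'cx': 320.4640461906508, 'cy': 200.54515721530137, 'R': [[0.9567, -0.291, 0.0022], [-0.223, -0.738, -0.6369], [0.1869, 0.6088, -0.771]], 't': [-0.5825, 0.1257, 1.4231]}
top {'vfov': 52.37718410673639, 'cx': 322.00268290565907, 'cy': 200.748853139552, 'R': [[0.0266, -0.9995, -0.0191], [-0.986, -0.0231, -0.1651], [0.1646, 0.0232, -0.9861]], 't': [-0.1066, 0.5835, 1.2658]}
wrist {'vfov': 64.51910205901801, 'cx': 319.6819080569998, 'cy': 205.16822232457855, 'T_tool_cam': [[1.0, -0.0001, 0.0004, -0.0002], [-0.0004, -0.2897, 0.9571, -0.1424], [-0.0, -0.9571, -0.2897, 0.0746], [0.0, 0.0, 0.0, 1.0]]}
```

View pics/scene0.png

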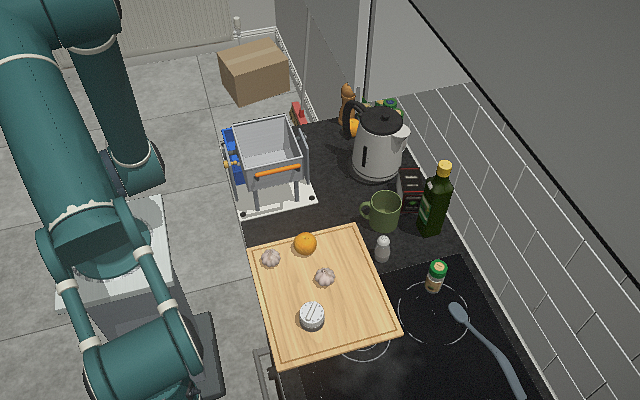

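View pics/top0.png

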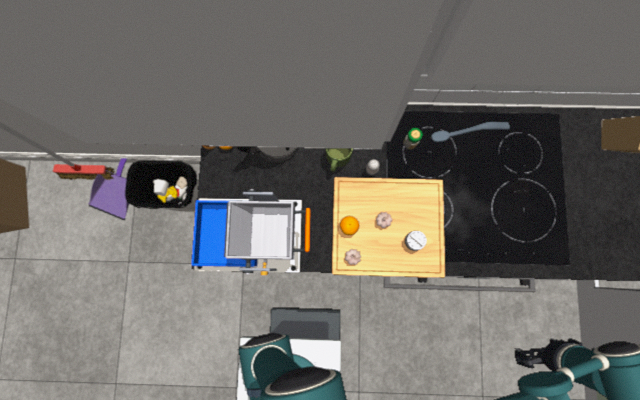

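View pics/wrist0.png

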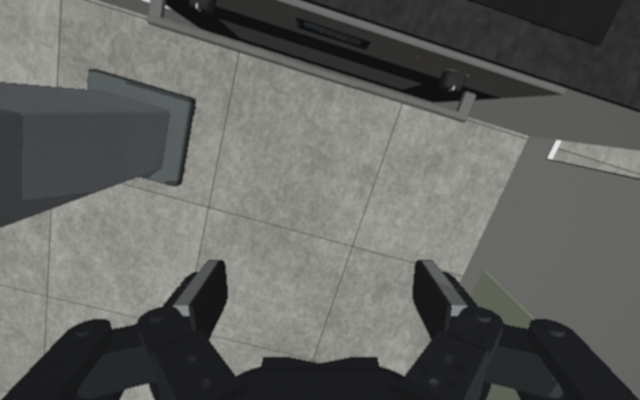

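The pictures show two bulbs: top view (383,220) and (353,257), scene view (324,277) and (270,258). The mandarin is at top (349,226), the timer at (415,241), and the orange bar near (308,230).

```bash
cat > h.py <<'E'
from workcell import sensors, read_camera, job, bot
import cv2, numpy as np
from scipy.spatial.transform import Rotation as Ro
def K(c):
    f=c["color"].shape[0]/2/np.tan(np.radians(c["vfov"]/2)); return f,c["cx"],c["cy"]
def pose():
    s=sensors.read_state(); return np.array(s["tool_pos"]),Ro.from_rotvec(s["tcp_rot"]).as_matrix(),s
def ext(c,p=None):
    if "R" in c: return np.array(c["R"]),np.array(c["t"])
    pos,R=p; T=np.eye(4);T[:3,:3]=R;T[:3,3]=pos
    W=T@np.array(c["T_tool_cam"]); Rc=W[:3,:3].T; return Rc,-Rc@W[:3,3]
def ray(c,u,v,p=None):
    f,cx,cy=K(c); R,t=ext(c,p); d=R.T@np.array([(u-cx)/f,(v-cy)/f,1]); return -R.T@t,d/np.linalg.norm(d)
def plane(c,u,v,z,p=None):
    o,d=ray(c,u,v,p); return o+d*(z-o[2])/d[2]
def proj(c,X,p=None):
    f,cx,cy=K(c);R,t=ext(c,p);x=R@np.array(X)+t;return np.array([cx+f*x[0]/x[2],cy+f*x[1]/x[2]])
def tri(r1,r2):
    A=np.zeros((3,3));b=np.zeros(3)
    for o,d in (r1,r2):
        P=np.eye(3)-np.outer(d,d);A+=P;b+=P@o
    X=np.linalg.solve(A,b);return X,[np.linalg.norm((np.eye(3)-np.outer(d,d))@(X-o)) for o,d in (r1,r2)]
def blobs(img,lo,hi,amin):
    h=cv2.cvtColor(img,cv2.COLOR_RGB2HSV);m=cv2.inRange(h,np.array(lo),np.array(hi))
    n,l,s,ce=cv2.connectedComponentsWithStats(m);return [(s[i].tolist(),ce[i].round(1).tolist()) for i in range(1,n) if s[i][4]>=amin]
E
python3 - <<'E'
from h import *
p,R,s=pose(); print(R.round(3))
a=read_camera("top");b=read_camera("scene")
for n,c in(("t",a),("s",b)):
    print(n,blobs(c["color"],(8,200,150),(20,255,255),40))
for nm,t,sc in [("b1",(383,220),(324,277)),("b2",(353,257),(270,258)),("m",(349,226),(305,243)),("timer",(415,241),(312,315))]:
    print(nm,tri(ray(a,*t),ray(b,*sc)),plane(a,*t,.046),plane(b,*sc,.046))
for c,n,box in((a,"t",(180,170,290,120)),(b,"s",(200,90,220,280))):
    x,y,w,h=box; im=c["color"][y:y+h,x:x+w][:,:,::-1]; k=min(800/w,600/h,3); cv2.imwrite(f"pics/z{n}.png",cv2.resize(im,None,fx=k,fy=k,interpolation=cv2.INTER_CUBIC)); print(k)
E
```

```text
[[ 0.28  -0.     0.96 ]
 [-0.96   0.002  0.28 ]
 [-0.002 -1.     0.   ]]
t [([305, 208, 5, 44, 200], [307.1, 230.1]), ([340, 216, 19, 19, 183], [348.6, 225.8])]
s []
b1 (array([ 0.52984216, -0.2898545 ,  0.03687381]), [np.float64(0.0003351699165888495), np.float64(0.00033516991658889876)]) [ 0.52838946 -0.28864922  0.046     ] [ 0.52849541 -0.29508134  0.046     ]
b2 (array([ 0.40918645, -0.19483103,  0.04045414]), [np.float64(0.00040547183609203216), np.float64(0.00040547183609199584)]) [ 0.40861571 -0.19449395  0.046     ] [ 0.40915176 -0.19849678  0.046     ]
m (array([ 0.50825491, -0.18044122,  0.04817243]), [np.float64(0.002023575041757829), np.float64(0.0020235750417578213)]) [ 0.50645694 -0.18035143  0.046     ] [ 0.51066291 -0.17900452  0.046     ]
timer (array([ 0.46624613, -0.38959967,  0.04825856]), [np.float64(0.0024755312941584355), np.float64(0.0024755312941583544)]) [ 0.46393744 -0.38980933  0.046     ] [ 0.46903066 -0.38859545  0.046     ]
2.7586206896551726
2.142857142857143
```

View pics/zt.png

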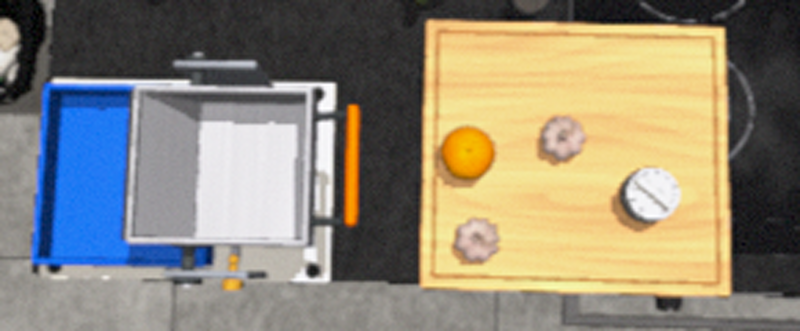

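View pics/zs.png

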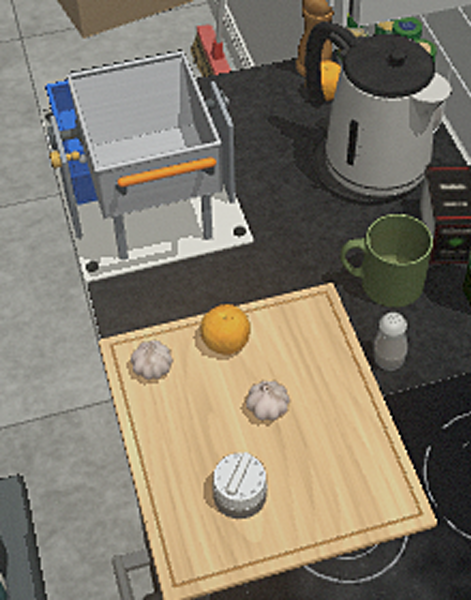

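Run:
```python
from h import *
a=read_camera("top");b=read_camera("scene")
h=cv2.cvtColor(a["color"],cv2.COLOR_RGB2HSV);m=cv2.inRange(h,np.array((8,150,100)),np.array((22,255,255)));m[:, :300]=0;m[:,316:]=0
ys,xs=np.nonzero(m);pts=np.array([plane(a,u,v,.22)[:2] for u,v in zip(xs,ys)])
c=pts.mean(0);w,V=np.linalg.eigh(np.cov((pts-c).T));d=V[:,1];q=(pts-c)@d
print("bar",c,d,q.min(),q.max(),"mid",c+d*(q.min()+q.max())/2)
h=cv2.cvtColor(b["color"],cv2.COLOR_RGB2HSV);m=cv2.inRange(h,np.array((5,180,100)),np.array((20,255,255)));m[:160]=0;m[182:]=0;m[:,:250]=0;m[:,305:]=0
ys,xs=np.nonzero(m);pts=np.array([plane(b,u,v,.22)[:2] for u,v in zip(xs,ys)]);c=pts.mean(0);print("bar scene",c,len(pts),pts.min(0),pts.max(0))
# timer mask at .072 : dark line; white disc
for n,cam in (("top",a),("scene",b)):
    x0,y0=np.round(proj(cam,[.466,-.389,.066])).astype(int)
    im=cam["color"][y0-22:y0+22,x0-22:x0+22][:,:,::-1];cv2.imwrite(f"pics/tm_{n}.png",cv2.resize(im,None,fx=12,fy=12,interpolation=cv2.INTER_CUBIC));print(n,x0,y0)
# base corners from zt zoom /2.7586 + (180,170)
for u,v in((44,84),(336,84),(332,281),(36,272)):
    print(plane(a,180+u/2.7586,170+v/2.7586,.01)[:2].round(3))
```

```text
bar [ 0.47696386 -0.05711076] [-0.99993395 -0.01149295] -0.05880286417691177 0.060619936364517665 mid [ 0.47605538 -0.0571212 ]
bar scene [ 0.47557251 -0.056541  ] 165 [ 0.41661383 -0.06354552] [ 0.53570147 -0.0490551 ]
top 416 240
scene 311 312
[0.583 0.33 ]
[ 0.592 -0.024]
[ 0.358 -0.027]
[0.359 0.322]
```

View pics/tm_top.png

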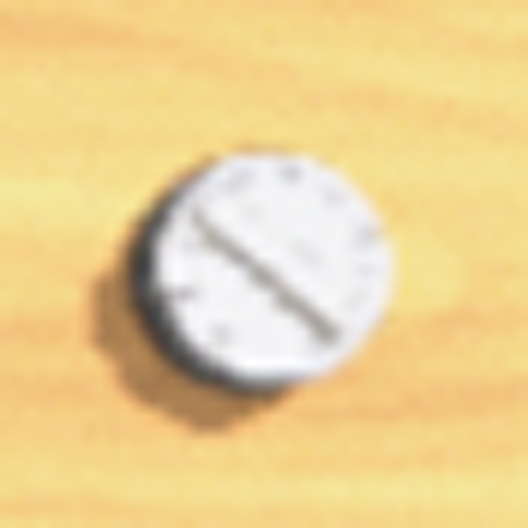

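View pics/tm_scene.png

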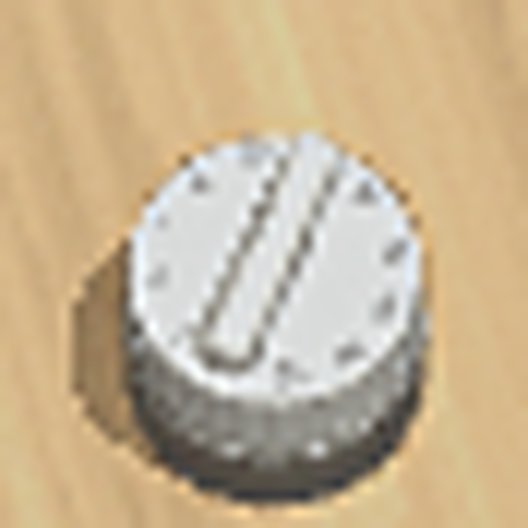

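Call:
arm_command:
  deltas:
    - [0,-0.02,0,0.14]
    - [0,-0.02,0,0.14]
    - [-0.05,0,0.03,0]
    - [-0.05,0,0.03,0]
    - [-0.05,0,0.03,0]
    - [-0.05,0,0.03,0]
    - [-0.05,0,0.03,0]
    - [-0.05,0,0.03,0]
    - [0,0,0,0]
    - [0,0,0,0]
  fingers: 0.075

```text
time: 1.6
tool_pos: [0.3679, -0.3475, 0.2716]
tcp_rot: [-1.212, 1.205, -1.206]
wrist_force: [-0.2, -0.3, -0.6]
width: 0.88
```

Call:
arm_command:
  deltas:
    - [-0.014,0.035,0.04,0]
    - [-0.014,0.035,0.04,0]
    - [-0.014,0.035,0.04,0]
    - [-0.015,0.035,0.04,0]
    - [0,0,0,0]
    - [0,0,0,0]

```text
time: 2.35
tool_pos: [0.527, -0.2912, 0.1312]
tcp_rot: [-1.211, 1.208, -1.207]
wrist_force: [-0.3, 0.1, 0.1]
width: 0.879
```

Run:
```python
from h import *
p,R,s=pose();print(p)
c=read_camera("wrist");cv2.imwrite("pics/w1.png",c["color"][:,:,::-1])
print(proj(c,[.529,-.290,.046],(p,R)), proj(c,[.409,-.195,.046],(p,R)))
```

```text
[ 0.52695171 -0.29117623  0.13121748]
[318.58216541 209.62543949] [208.31775475 341.81830272]
```

View pics/w1.png

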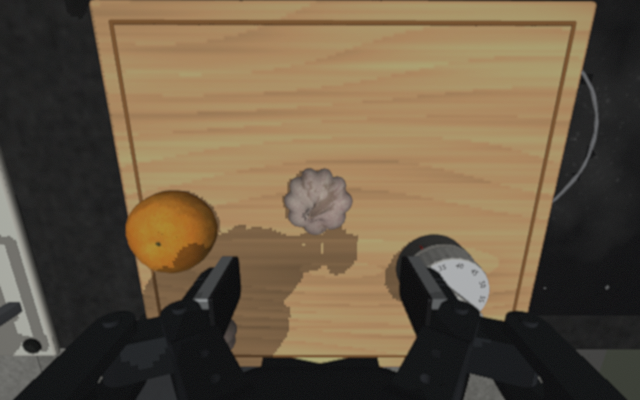

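Run:
```python
from h import *
p,R,s=pose()
c=read_camera("wrist")
print(plane(c,318,202,.046,(p,R)),p)
```

```text
[ 0.53510461 -0.28992645  0.046     ] [ 0.52722047 -0.29147304  0.13219908]
```

Call:
arm_command:
  deltas:
    - [-0.001,0.03,0.005,0]
    - [0,0.03,0,0]
    - [0,0.025,0,0]
    - [0,0.019,0,0]
    - [0,0,0,0]
    - [0,0,0,0]

```text
time: 3.2
tool_pos: [0.5334, -0.2895, 0.0287]
tcp_rot: [-1.21, 1.205, -1.208]
wrist_force: [0.4, 0.6, 0.2]
width: 0.872
```

Call:
arm_command:
  deltas:
    - [0,0,0,0]
    - [0,0,0,0]
    - [0,0,0,0]
    - [0,0,0,0]
    - [0,0,0,0]
    - [0,0,0,0]
  fingers: 0.03
  newtons: 30

```text
time: 3.95
tool_pos: [0.5336, -0.2893, 0.0291]
tcp_rot: [-1.211, 1.204, -1.208]
wrist_force: [-1.2, -0.1, 5.6]
width: 0.581
```

Call:
arm_command:
  deltas:
    - [0,-0.02,0,0]
    - [0,-0.04,0,0]
    - [0,-0.05,0,0]
    - [0,-0.05,0,0]
    - [0,-0.05,0,0]
    - [0,-0.02,0,0]
    - [0,0,0,0]
    - [0,0,0,0]

```text
time: 4.95
tool_pos: [0.5315, -0.288, 0.2549]
tcp_rot: [-1.212, 1.21, -1.203]
wrist_force: [-0.9, -0.2, 0.5]
width: 0.582
```

Run:
```python
from h import *
c=read_camera("wrist");cv2.imwrite("pics/w2.png",c["color"][:,:,::-1])
```

```text
(no output)
```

View pics/w2.png

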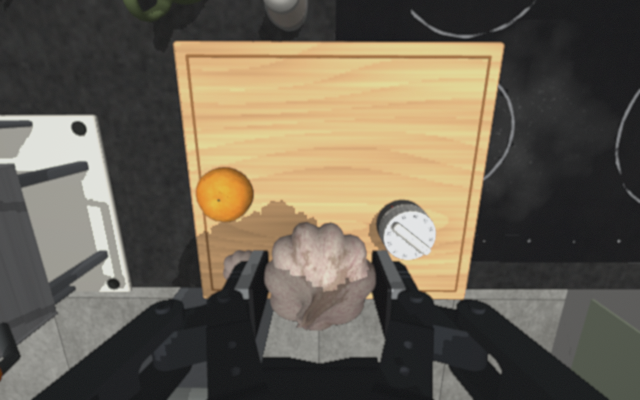

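Call:
arm_command:
  deltas:
    - [0,-0.02,-0.004,0]
    - [-0.03,-0.01,-0.004,0]
    - [-0.05,0,-0.004,0]
    - [-0.05,0,-0.004,0]
    - [-0.05,0,-0.004,0]
    - [-0.05,0,-0.003,0]
    - [-0.05,0,0,0]
    - [-0.04,0,0,0]
    - [-0.022,0,0,0]
    - [0,0,0,0]
    - [0,0,0,0]

```text
time: 6.38
tool_pos: [0.5083, 0.0527, 0.2875]
tcp_rot: [-1.212, 1.206, -1.207]
wrist_force: [0.5, 0.2, -0.1]
width: 0.582
```

Run:
```python
from h import *
c=read_camera("wrist");cv2.imwrite("pics/w3.png",c["color"][:,:,::-1])
a=read_camera("top");cv2.imwrite("pics/t3.png",a["color"][:,:,::-1])
for u,v in((197,122),(298,125),(297,228),(197,230)): print(plane(a,180+u/2.7586,170+v/2.7586,.115)[:2].round(3))
for u,v in((132,88),(312,88),(310,244),(126,243)): print(plane(a,180+u/2.7586,170+v/2.7586,.2)[:2].round(3))
```

```text
[0.528 0.121]
[0.527 0.009]
[0.414 0.005]
[0.409 0.114]
[0.551 0.174]
[ 0.555 -0.013]
[ 0.396 -0.017]
[0.392 0.169]
```

View pics/w3.png

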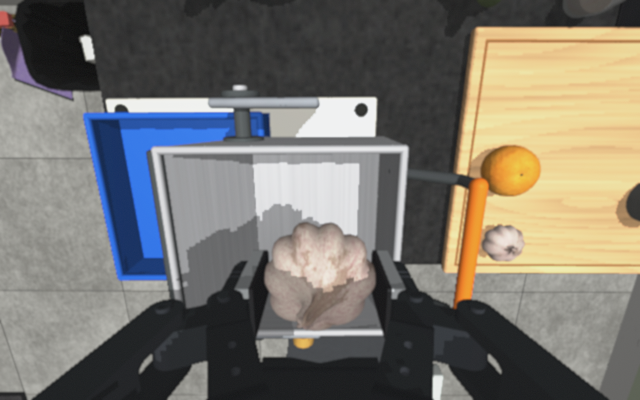

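View pics/t3.png

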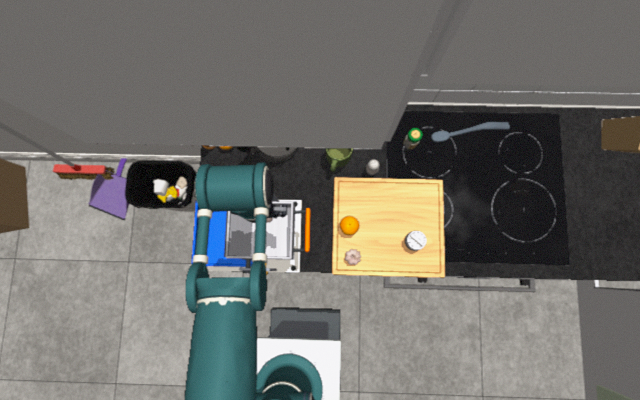

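Call:
arm_command:
  deltas:
    - [-0.002,0.03,-0.003,0]
    - [0,0.04,0,0]
    - [0,0.035,0,0]
    - [0,0.025,0,0]
    - [0,0.015,0,0]
    - [0,0.01,0,0]
    - [0,0,0,0]
    - [0,0,0,0]

```text
time: 7.48
tool_pos: [0.5062, 0.0552, 0.1334]
tcp_rot: [-1.209, 1.205, -1.207]
wrist_force: [0.4, -0.0, -0.6]
width: 0.58
```

Call:
arm_command:
  deltas:
    - [0,0,0,0]
    - [0,0,0,0]
    - [0,0,0,0]
    - [0,0,0,0]
    - [0,-0.03,0,0]
    - [0,-0.05,0,0]
    - [0,-0.04,0,0]
    - [0,-0.03,0,0]
    - [0,0,0,0]
    - [0,0,0,0]
  fingers: 0.07

```text
time: 8.72
tool_pos: [0.505, 0.0553, 0.2819]
tcp_rot: [-1.211, 1.206, -1.206]
wrist_force: [-0.5, -0.0, 0.6]
width: 0.816
```

Run:
```python
from h import *
p,R,s=pose()
c=read_camera("wrist");cv2.imwrite("pics/w4.png",c["color"][:,:,::-1])
a=read_camera("top");cv2.imwrite("pics/t4.png",a["color"][150:290,180:470][:,:,::-1])
print(plane(c,504,242,.046,(p,R)))
```

```text
[ 0.41621184 -0.18311807  0.046     ]
```

View pics/w4.png

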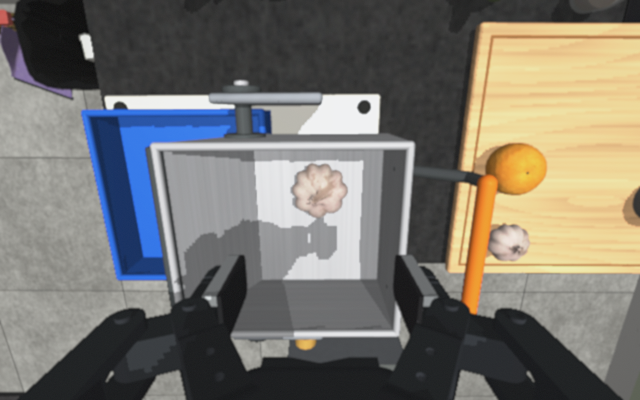

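View pics/t4.png

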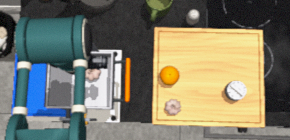

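Call:
arm_command:
  deltas:
    - [0.03,0,-0.01,0]
    - [0.045,0,-0.014,0]
    - [0.045,0,-0.014,0]
    - [0.045,0.01,-0.014,0]
    - [0.045,0.02,-0.014,0]
    - [0.025,0.04,-0.014,0]
    - [0.014,0.05,-0.014,0]
    - [0,0,0,0]
    - [0,0,0,0]
  fingers: 0.075

```text
time: 9.95
tool_pos: [0.4129, -0.194, 0.1629]
tcp_rot: [-1.21, 1.206, -1.207]
wrist_force: [0.3, 0.2, 1.1]
width: 0.878
```

Run:
```python
from h import *
p,R,s=pose();print(p)
c=read_camera("wrist");cv2.imwrite("pics/w5.png",c["color"][:,:,::-1])
print(proj(c,[.409,-.195,.046],(p,R)))
for v in (190,200,210): print(v,plane(c,318,v,.046,(p,R)))
```

```text
[ 0.41294043 -0.19404999  0.16294488]
[321.20577106 205.22273263]
190 [ 0.42239279 -0.19223226  0.046     ]
200 [ 0.41363221 -0.19224979  0.046     ]
210 [ 0.40470386 -0.19226764  0.046     ]
```

View pics/w5.png

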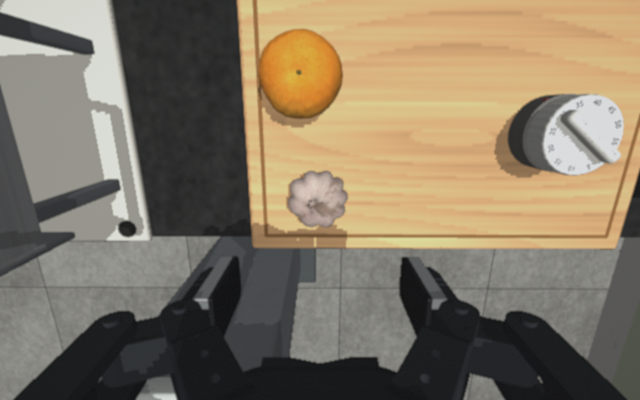

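Call:
arm_command:
  deltas:
    - [-0.001,0.04,0,0]
    - [0,0.04,0,0]
    - [0,0.03,0,0]
    - [0,0.016,0,0]
    - [0,0.008,0,0]
    - [0,0,0,0]
    - [0,0,0,0]

```text
time: 10.88
tool_pos: [0.4134, -0.1937, 0.0295]
tcp_rot: [-1.21, 1.204, -1.208]
wrist_force: [0.4, 0.1, -0.0]
width: 0.879
```

Call:
arm_command:
  deltas:
    - [0,0,0,0]
    - [0,0,0,0]
    - [0,0,0,0]
    - [0,0,0,0]
    - [0,0,0,0]
    - [0,0,0,0]
  fingers: 0.03

```text
time: 11.62
tool_pos: [0.413, -0.1935, 0.0294]
tcp_rot: [-1.21, 1.205, -1.208]
wrist_force: [-0.4, 1.3, 7.1]
width: 0.573
```

Call:
arm_command:
  deltas:
    - [0,-0.02,0,0]
    - [0,-0.04,0,0]
    - [0,-0.05,0,0]
    - [0,-0.05,0,0]
    - [0,-0.05,0,0]
    - [0,-0.05,0,0]
    - [0,0,0,0]
    - [0,0,0,0]

```text
time: 12.62
tool_pos: [0.412, -0.193, 0.288]
tcp_rot: [-1.211, 1.207, -1.206]
wrist_force: [0.2, 0.1, 0.4]
width: 0.57
```

Run:
```python
from h import *
c=read_camera("wrist");cv2.imwrite("pics/w6.png",c["color"][:,:,::-1])
```

```text
(no output)
```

View pics/w6.png

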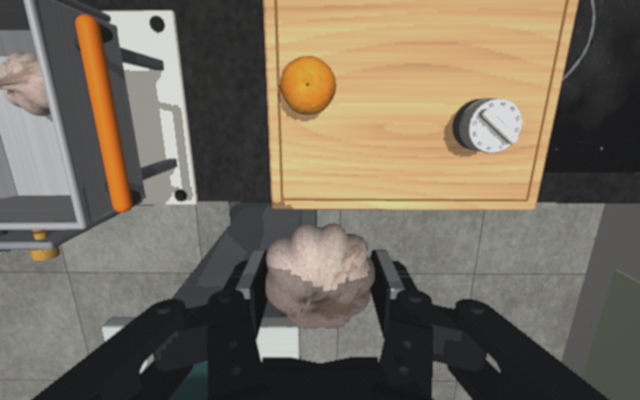

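Call:
arm_command:
  deltas:
    - [-0.03,0,0.005,0]
    - [-0.045,0,0.005,0]
    - [-0.05,0,0.005,0]
    - [-0.05,0,0.005,0]
    - [-0.045,0,0.005,0]
    - [-0.028,0,0.002,0]
    - [0,0,0,0]
    - [0,0,0,0]

```text
time: 13.68
tool_pos: [0.4376, 0.0545, 0.2868]
tcp_rot: [-1.214, 1.208, -1.205]
wrist_force: [0.3, -0.5, -0.2]
width: 0.573
```

Run:
```python
from h import *
c=read_camera("wrist");cv2.imwrite("pics/w7.png",c["color"][:,:,::-1])
```

```text
(no output)
```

View pics/w7.png

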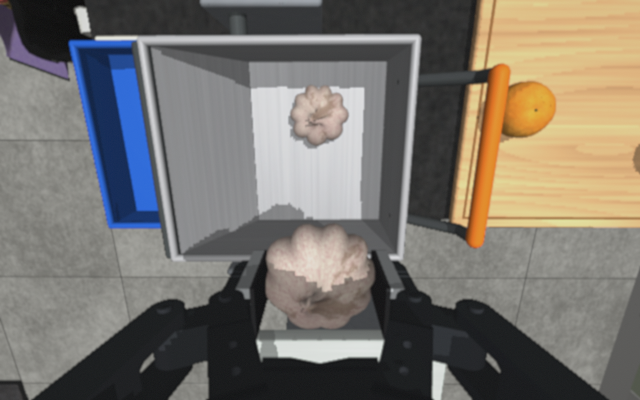

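Call:
arm_command:
  deltas:
    - [-0.001,0.03,0.004,0]
    - [0,0.04,0,0]
    - [0,0.035,0,0]
    - [0,0.025,0,0]
    - [0,0.015,0,0]
    - [0,0.007,0,0]
    - [0,0,0,0]
    - [0,0,0,0]

```text
time: 14.72
tool_pos: [0.4432, 0.056, 0.1374]
tcp_rot: [-1.209, 1.205, -1.207]
wrist_force: [-0.6, 0.4, -0.9]
width: 0.572
```

Call:
arm_command:
  deltas:
    - [0,0,0,0]
    - [0,0,0,0]
    - [0,0,0,0]
    - [0,0,0,0]
    - [0,-0.03,0,0]
    - [0,-0.05,0,0]
    - [0,-0.05,0,0]
    - [0,-0.05,0,0]
    - [0,-0.03,0,0]
    - [0,0,0,0]
  fingers: 0.07

```text
time: 15.98
tool_pos: [0.4441, 0.0562, 0.3504]
tcp_rot: [-1.205, 1.201, -1.209]
wrist_force: [-0.5, -1.2, -0.1]
width: 0.82
```

Call:
arm_command:
  deltas:
    - [0.03,0,0.004,0]
    - [0.04,0,0.01,0]
    - [0.04,0,0.01,0]
    - [0,0,0.01,0]
    - [0,0,0,0]
  fingers: 0.04

```text
time: 16.6
tool_pos: [0.4766, -0.0535, 0.345]
tcp_rot: [-1.212, 1.209, -1.205]
wrist_force: [-1.3, 0.5, 0.0]
width: 0.465
```

Run:
```python
from h import *
p,R,s=pose();print(p,s["width"])
c=read_camera("wrist");cv2.imwrite("pics/w8.png",c["color"][:,:,::-1])
for x in (.416,.476,.536): print(proj(c,[x,-.057,.22],(p,R)))
b=read_camera("scene");cv2.imwrite("pics/s8.png",b["color"][:,:,::-1])
```

```text
[ 0.47662103 -0.05348622  0.3449988 ] 0.46494340894956054
[323.74818293 260.60062873]
[324.23223424 198.5818056 ]
[324.78142892 128.21652233]
```

View pics/w8.png

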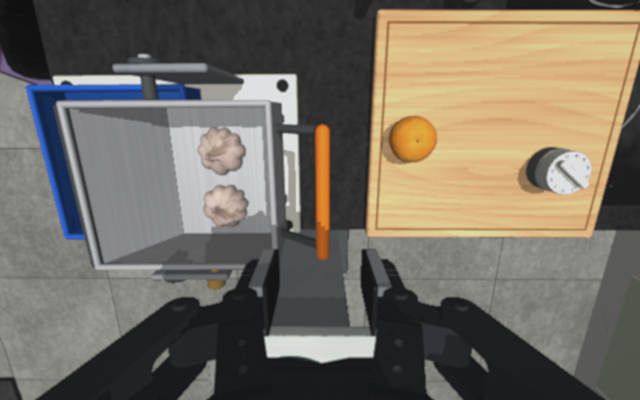

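View pics/s8.png

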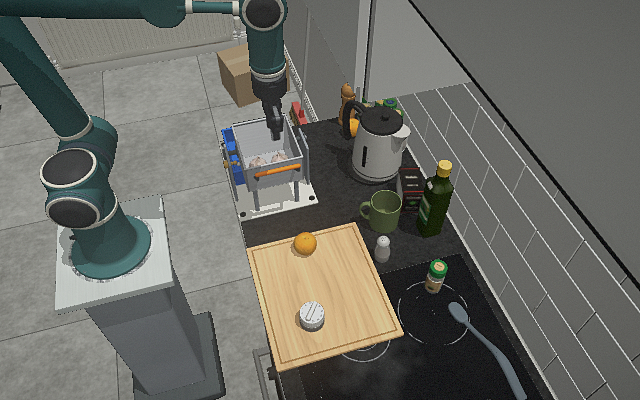

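Call:
arm_command:
  deltas:
    - [0.003,0.03,0,0]
    - [0,0.04,0,0]
    - [0,0.03,0,0]
    - [0,0.02,0,0]
    - [0,0.015,0,0]
    - [0,0.009,0,0]
    - [0,0,0,0]
    - [0,0,0,0]
  fingers: 0.04
  newtons: 25

```text
time: 17.7
tool_pos: [0.4774, -0.0569, 0.2032]
tcp_rot: [-1.21, 1.205, -1.207]
wrist_force: [-0.4, 0.1, 0.5]
width: 0.468
```

Run:
```python
from h import *
import json
p,R,s=pose();print(p,s["width"],s["wrist_force"])
c=read_camera("wrist");cv2.imwrite("pics/w9.png",c["color"][:,:,::-1])
def rows(th):
    a=np.radians(156.8)-th;P=np.c_[.1904*np.cos(a),.1904*np.sin(a)];P=np.round(P,3);d=np.diff(P,axis=0)
    return [[round(-x,3),round(-z,3),0,0] for x,z in d]
r=rows(np.linspace(0,2.1,41));print(json.dumps(r[:20]));print(json.dumps(r[20:]))
r=rows(np.linspace(2.1,0,61))
for i in range(3): print(json.dumps(r[20*i:20*i+20]))
```

```text
[ 0.47739536 -0.05690709  0.20321391] 0.46817277474401564 [-0.44427499  0.11516837  0.4745228 ]
[[-0.004, -0.009, 0, 0], [-0.005, -0.009, 0, 0], [-0.005, -0.009, 0, 0], [-0.005, -0.008, 0, 0], [-0.006, -0.008, 0, 0], [-0.007, -0.008, 0, 0], [-0.007, -0.007, 0, 0], [-0.007, -0.007, 0, 0], [-0.007, -0.006, 0, 0], [-0.008, -0.007, 0, 0], [-0.008, -0.005, 0, 0], [-0.009, -0.006, 0, 0], [-0.009, -0.005, 0, 0], [-0.008, -0.004, 0, 0], [-0.01, -0.004, 0, 0], [-0.009, -0.003, 0, 0], [-0.01, -0.003, 0, 0], [-0.009, -0.003, 0, 0], [-0.01, -0.002, 0, 0], [-0.01, -0.001, 0, 0]]
[[-0.01, -0.001, 0, 0], [-0.01, -0.0, 0, 0], [-0.01, -0.0, 0, 0], [-0.01, -0.0, 0, 0], [-0.01, 0.002, 0, 0], [-0.01, 0.001, 0, 0], [-0.009, 0.003, 0, 0], [-0.01, 0.002, 0, 0], [-0.009, 0.004, 0, 0], [-0.01, 0.003, 0, 0], [-0.009, 0.005, 0, 0], [-0.009, 0.004, 0, 0], [-0.008, 0.005, 0, 0], [-0.008, 0.006, 0, 0], [-0.008, 0.006, 0, 0], [-0.008, 0.006, 0, 0], [-0.007, 0.007, 0, 0], [-0.007, 0.007, 0, 0], [-0.007, 0.008, 0, 0], [-0.006, 0.008, 0, 0]]
[[0.004, -0.005, 0, 0], [0.004, -0.006, 0, 0], [0.005, -0.005, 0, 0], [0.004
[... 565 characters left out ...]
006, -0.0, 0, 0], [0.007, 0.001, 0, 0], [0.007, 0.001, 0, 0], [0.006, 0.001, 0, 0], [0.007, 0.001, 0, 0], [0.006, 0.002, 0, 0], [0.007, 0.002, 0, 0], [0.006, 0.002, 0, 0], [0.006, 0.002, 0, 0], [0.006, 0.002, 0, 0], [0.007, 0.003, 0, 0], [0.006, 0.003, 0, 0]]
[[0.005, 0.003, 0, 0], [0.006, 0.003, 0, 0], [0.006, 0.004, 0, 0], [0.005, 0.003, 0, 0], [0.006, 0.004, 0, 0], [0.005, 0.004, 0, 0], [0.005, 0.005, 0, 0], [0.005, 0.004, 0, 0], [0.005, 0.005, 0, 0], [0.005, 0.005, 0, 0], [0.004, 0.004, 0, 0], [0.004, 0.006, 0, 0], [0.005, 0.005, 0, 0], [0.004, 0.005, 0, 0], [0.003, 0.006, 0, 0], [0.004, 0.005, 0, 0], [0.003, 0.006, 0, 0], [0.003, 0.006, 0, 0], [0.003, 0.006, 0, 0], [0.003, 0.006, 0, 0]]
```

View pics/w9.png

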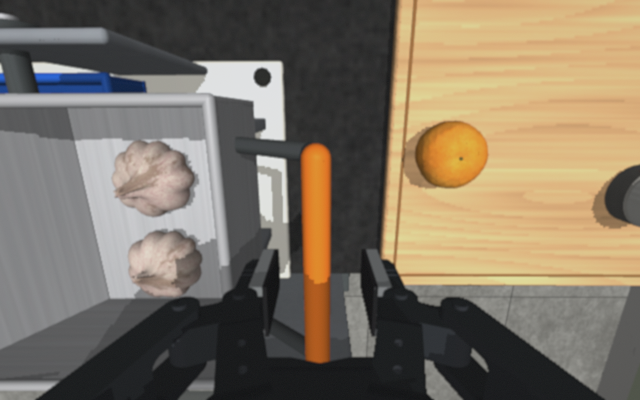

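Call:
arm_command:
  deltas:
    - [0,0.002,0,0]
    - [0,0,0,0]
    - [0,0,0,0]
    - [0,0,0,0]
    - [0,0,0,0]
  fingers: 0.005
  newtons: 25

```text
time: 18.38
tool_pos: [0.477, -0.0556, 0.2006]
tcp_rot: [-1.208, 1.207, -1.205]
wrist_force: [-0.1, 5.1, 1.8]
width: 0.131
```

Call:
arm_command:
  deltas:
    - [-0.004,-0.009,0,0]
    - [-0.005,-0.009,0,0]
    - [-0.005,-0.009,0,0]
    - [-0.005,-0.008,0,0]
    - [-0.006,-0.008,0,0]
    - [-0.007,-0.008,0,0]
    - [-0.007,-0.007,0,0]
    - [0,0,0,0]

```text
time: 19.38
tool_pos: [0.4766, -0.0181, 0.2592]
tcp_rot: [-1.212, 1.205, -1.207]
wrist_force: [0.3, -1.7, -1.3]
width: 0.128
```

Run:
```python
from h import *
c=read_camera("wrist");cv2.imwrite("pics/w10.png",c["color"][:,:,::-1])
```

```text
(no output)
```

View pics/w10.png

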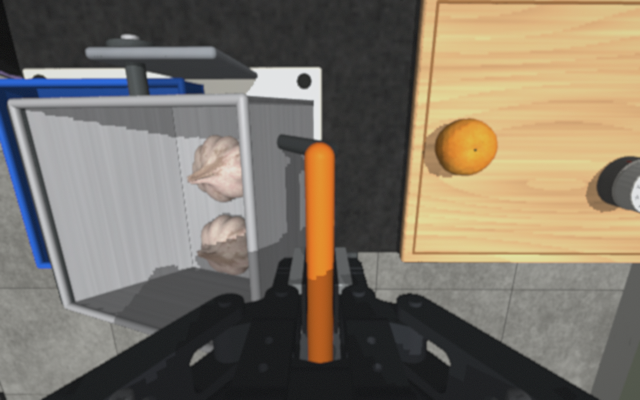

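Call:
arm_command:
  deltas:
    - [-0.007,-0.007,0,0]
    - [-0.007,-0.006,0,0]
    - [-0.008,-0.007,0,0]
    - [-0.008,-0.005,0,0]
    - [-0.009,-0.006,0,0]
    - [-0.009,-0.005,0,0]
    - [-0.008,-0.004,0,0]
    - [-0.01,-0.004,0,0]
    - [-0.009,-0.003,0,0]
    - [-0.01,-0.003,0,0]
    - [-0.009,-0.003,0,0]
    - [-0.01,-0.002,0,0]
    - [-0.01,-0.001,0,0]

```text
time: 21.05
tool_pos: [0.4758, 0.0969, 0.3153]
tcp_rot: [-1.211, 1.207, -1.206]
wrist_force: [-5.1, -2.8, 8.9]
width: 0.128
```

Call:
arm_command:
  deltas:
    - [-0.01,-0.001,0,0]
    - [-0.01,0,0,0]
    - [-0.01,0,0,0]
    - [-0.01,0,0,0]
    - [-0.01,0.002,0,0]
    - [-0.01,0.001,0,0]
    - [-0.009,0.003,0,0]
    - [-0.01,0.002,0,0]
    - [-0.009,0.004,0,0]
    - [-0.01,0.003,0,0]
    - [-0.009,0.005,0,0]
    - [-0.009,0.004,0,0]
    - [-0.008,0.005,0,0]
    - [-0.008,0.006,0,0]
    - [-0.008,0.006,0,0]
    - [-0.008,0.006,0,0]
    - [-0.007,0.007,0,0]
    - [-0.007,0.007,0,0]
    - [-0.007,0.008,0,0]
    - [-0.004,0.006,0,0]

```text
time: 23.55
tool_pos: [0.4751, 0.2701, 0.2395]
tcp_rot: [-1.211, 1.207, -1.205]
wrist_force: [-5.3, 0.9, 2.5]
width: 0.127
```

Run:
```python
from h import *
c=read_camera("wrist");cv2.imwrite("pics/w11.png",c["color"][:,:,::-1])
b=read_camera("scene");cv2.imwrite("pics/s11.png",cv2.resize(b["color"][60:240,160:400][:,:,::-1],None,fx=3,fy=3))
a=read_camera("top");cv2.imwrite("pics/t11.png",cv2.resize(a["color"][150:290,170:370][:,:,::-1],None,fx=3,fy=3))
```

```text
(no output)
```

View pics/w11.png

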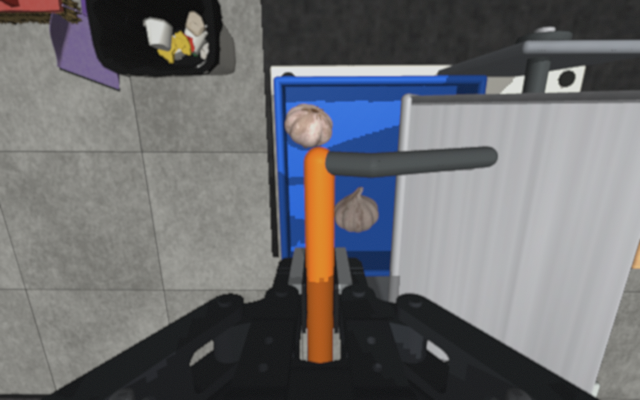

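View pics/s11.png

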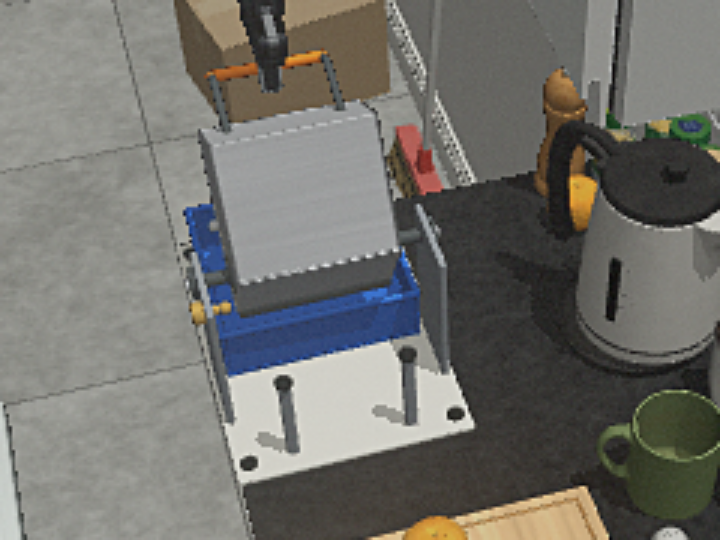

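View pics/t11.png

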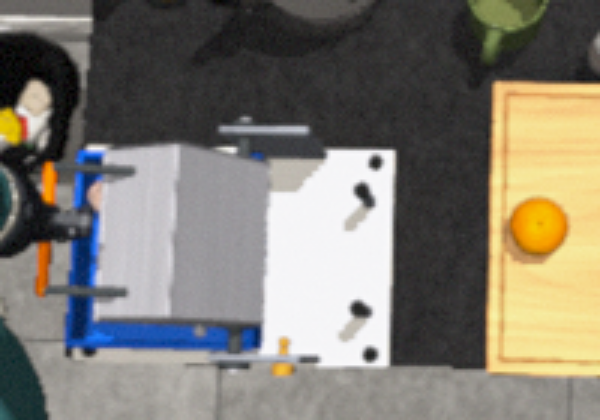

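Call:
arm_command:
  deltas:
    - [0,0,0,0]
    - [0.002,-0.003,0,0]
    - [0.004,-0.006,0,0]
    - [0.005,-0.005,0,0]
    - [0.004,-0.004,0,0]
    - [0.005,-0.005,0,0]
    - [0.005,-0.005,0,0]
    - [0.005,-0.004,0,0]
    - [0.005,-0.004,0,0]
    - [0.006,-0.004,0,0]
    - [0.005,-0.004,0,0]
    - [0.006,-0.003,0,0]
    - [0.005,-0.004,0,0]
    - [0.006,-0.003,0,0]
    - [0.006,-0.003,0,0]
    - [0.006,-0.003,0,0]
    - [0.006,-0.002,0,0]
    - [0.007,-0.003,0,0]
    - [0.006,-0.002,0,0]
    - [0.006,-0.002,0,0]

```text
time: 26.2
tool_pos: [0.476, 0.169, 0.3102]
tcp_rot: [-1.209, 1.206, -1.206]
wrist_force: [-4.3, 0.9, -2.3]
width: 0.126
```

Call:
arm_command:
  deltas:
    - [0.007,-0.001,0,0]
    - [0.006,-0.002,0,0]
    - [0.007,-0.001,0,0]
    - [0.006,-0.001,0,0]
    - [0.007,-0.001,0,0]
    - [0.007,0,0,0]
    - [0.006,0,0,0]
    - [0.007,0,0,0]
    - [0.007,0,0,0]
    - [0.006,0,0,0]
    - [0.007,0.001,0,0]
    - [0.007,0.001,0,0]
    - [0.006,0.001,0,0]
    - [0.007,0.001,0,0]
    - [0.006,0.002,0,0]
    - [0.007,0.002,0,0]
    - [0.006,0.002,0,0]
    - [0.006,0.002,0,0]
    - [0.006,0.002,0,0]
    - [0.007,0.003,0,0]

```text
time: 28.7
tool_pos: [0.4771, 0.0379, 0.2982]
tcp_rot: [-1.21, 1.205, -1.207]
wrist_force: [5.1, -1.3, 3.3]
width: 0.125
```

Run:
```python
from h import *
c=read_camera("wrist");cv2.imwrite("pics/w12.png",c["color"][:,:,::-1])
```

```text
(no output)
```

View pics/w12.png

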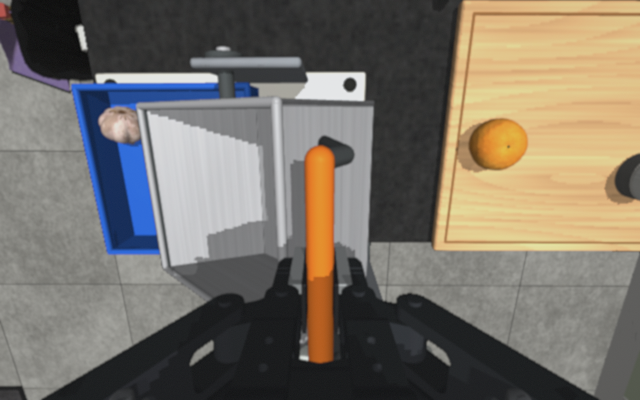

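Call:
arm_command:
  deltas:
    - [0.006,0.003,0,0]
    - [0.005,0.003,0,0]
    - [0.006,0.003,0,0]
    - [0.006,0.004,0,0]
    - [0.005,0.003,0,0]
    - [0.006,0.004,0,0]
    - [0.005,0.004,0,0]
    - [0.005,0.005,0,0]
    - [0.005,0.004,0,0]
    - [0.005,0.005,0,0]
    - [0.005,0.005,0,0]
    - [0.004,0.004,0,0]
    - [0.004,0.006,0,0]
    - [0.005,0.005,0,0]
    - [0.004,0.005,0,0]
    - [0.003,0.006,0,0]

```text
time: 30.75
tool_pos: [0.4771, -0.0414, 0.229]
tcp_rot: [-1.211, 1.205, -1.207]
wrist_force: [7.0, -1.7, 2.3]
width: 0.127
```

Call:
arm_command:
  deltas:
    - [0.004,0.005,0,0]
    - [0.003,0.006,0,0]
    - [0.003,0.006,0,0]
    - [0.003,0.006,0,0]
    - [0.003,0.006,0,0]
    - [0.001,0.003,0,0]
    - [0,0,0,0]
    - [0,0,0,0]

```text
time: 31.75
tool_pos: [0.4772, -0.0557, 0.2018]
tcp_rot: [-1.206, 1.207, -1.204]
wrist_force: [-6.0, 10.7, 25.5]
width: 0.128
```

Run:
```python
from h import *
p,R,s=pose();print(p,s["wrist_force"])
c=read_camera("wrist");cv2.imwrite("pics/w13.png",c["color"][:,:,::-1])
```

```text
[ 0.47720377 -0.05569518  0.20184888] [-6.02248774 10.66653076 25.50517971]
```

View pics/w13.png

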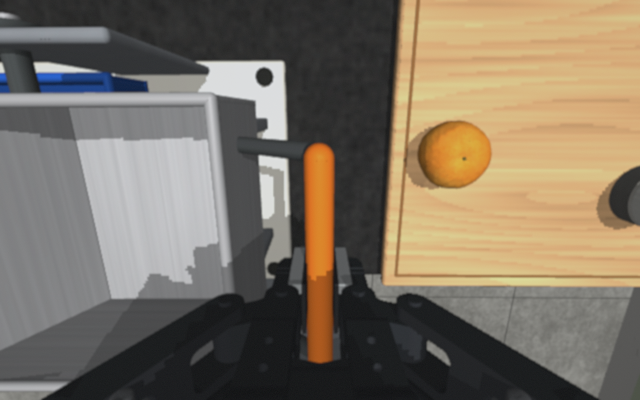

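Call:
arm_command:
  deltas:
    - [0,0,0,0]
    - [0,0,0,0]
    - [0,0,0,0]
    - [0,-0.01,0,0]
    - [0,-0.03,0,0]
    - [0,-0.03,0,0]
    - [0,0,0,0]
  fingers: 0.04

```text
time: 32.67
tool_pos: [0.4787, -0.0583, 0.2707]
tcp_rot: [-1.208, 1.202, -1.21]
wrist_force: [0.2, -0.3, -0.7]
width: 0.469
```

Call:
arm_command:
  deltas:
    - [0,0,0,0]
    - [0,0,0,0]
    - [0,0,0,0]
    - [0,0,0,0]
    - [0,0.015,0,0]
    - [0,0.01,0,0]
    - [0,0.005,0,0]
    - [0,0,0,0]
    - [0,0,0,0]
  fingers: 0

```text
time: 33.8
tool_pos: [0.477, -0.0579, 0.2376]
tcp_rot: [-1.211, 1.206, -1.207]
wrist_force: [-0.4, -0.4, 0.3]
width: -0.0
```

Run:
```python
from h import *
p,R,s=pose();print(p,s["wrist_force"])
c=read_camera("wrist");cv2.imwrite("pics/w14.png",c["color"][:,:,::-1])
```

```text
[ 0.47703693 -0.0579309   0.23761278] [-0.37408877 -0.4177662   0.31965136]
```

View pics/w14.png

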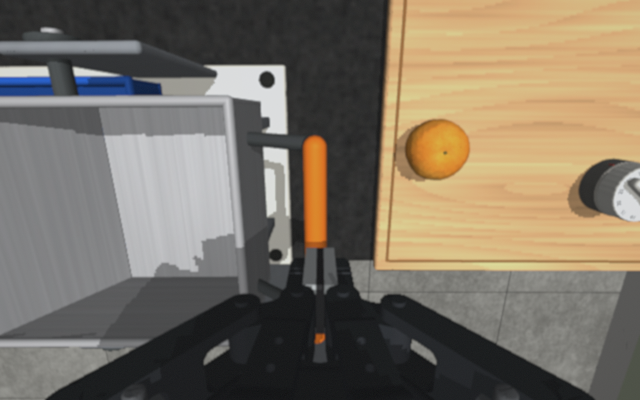

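Call:
arm_command:
  deltas:
    - [0,0.005,0,0]
    - [0,0.004,0,0]
    - [0,0.003,0,0]
    - [0,0.001,0,0]
    - [0,0,0,0]

```text
time: 34.48
tool_pos: [0.4767, -0.0579, 0.2258]
tcp_rot: [-1.211, 1.206, -1.207]
wrist_force: [-4.7, 0.5, 8.5]
width: -0.002
```

Call:
arm_command:
  deltas:
    - [0,0.001,0,0]
    - [0,0,0,0]

```text
time: 34.72
tool_pos: [0.4768, -0.0579, 0.2256]
tcp_rot: [-1.211, 1.206, -1.207]
wrist_force: [-6.7, 1.4, 12.9]
width: -0.002
```

Call:
arm_command:
  deltas:
    - [0,-0.02,0,0]
    - [0,-0.04,0,0]
    - [0,0,0,0]
    - [0,0,0,0]

```text
time: 35.22
tool_pos: [0.4766, -0.0579, 0.2829]
tcp_rot: [-1.211, 1.207, -1.206]
wrist_force: [-0.0, -1.1, 0.4]
width: 0.002
```

Run:
```python
from h import *
p,R,s=pose();print(p)
c=read_camera("wrist");cv2.imwrite("pics/w15.png",c["color"][:,:,::-1])
a=read_camera("top")
h=cv2.cvtColor(a["color"],cv2.COLOR_RGB2HSV);m=cv2.inRange(h,np.array((8,150,100)),np.array((22,255,255)));m[:, :300]=0;m[:,316:]=0
ys,xs=np.nonzero(m);print(xs.mean(),ys.mean(),len(xs), "earlier 307.1 230.1")
b=read_camera("scene");cv2.imwrite("pics/s15.png",cv2.resize(b["color"][60:240,160:400][:,:,::-1],None,fx=3,fy=3))
# timer: bar direction from top tm zoom: ends (200,215),(335,335) /12 + (416-22,240-22)
for e in((200,215),(335,338),(268,272)): print("t",plane(a,394+e[0]/12,218+e[1]/12,.078)[:2])
for e in((315,140),(230,355),(272,248)): print("s",plane(b,289+e[0]/12,290+e[1]/12,.078)[:2])
```

```text
[ 0.47659763 -0.0578761   0.28292155]
306.9710144927536 244.40579710144928 69 earlier 307.1 230.1
t [ 0.47697921 -0.37002815]
t [ 0.44626445 -0.40425098]
t [ 0.46274526 -0.38732082]
s [ 0.48216189 -0.37280823]
s [ 0.45286691 -0.41296487]
s [ 0.46720796 -0.39321058]
```

View pics/s15.png

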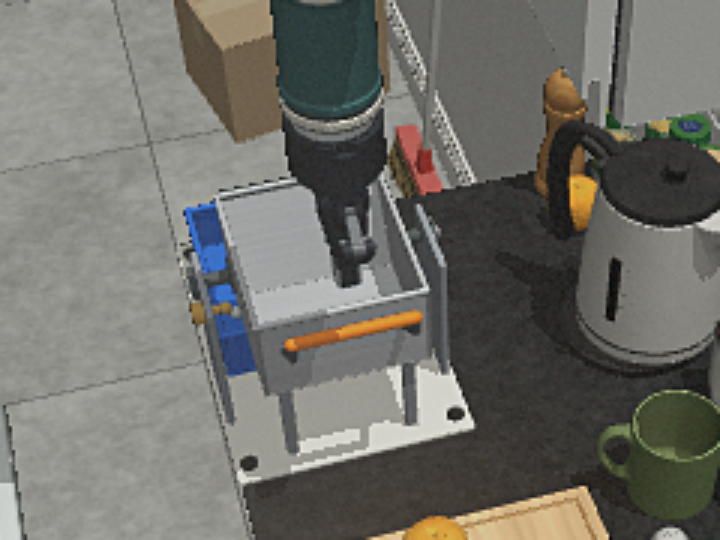

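Call:
arm_command:
  deltas:
    - [0.03,0,0,0]
    - [0.05,0,0,0]
    - [0.05,0,0,0]
    - [0.05,0,0,0]
    - [0.05,0,0,0]
    - [0.05,0,-0.005,0]
    - [0.031,0.02,-0.0065,0]
    - [0.02,0.03,0,0]
    - [0,0.03,0,0]
    - [0,0,0,-0.15]
    - [0,0,0,-0.15]
    - [0,0,0,-0.15]
    - [0,0,0,-0.15]
    - [0,0,0,-0.15]
    - [0,0,0,-0.14]
    - [0,0,0,0]
    - [0,0,0,0]
    - [0,0,0,0]
  fingers: 0.04

```text
time: 37.62
tool_pos: [0.4664, -0.3888, 0.203]
tcp_rot: [-1.505, 0.531, -0.53]
wrist_force: [-0.2, -0.2, 0.6]
width: 0.467
```

Run:
```python
from h import *
p,R,s=pose();print(p,np.arctan2(R[1,2],R[0,2]),s["q"])
c=read_camera("wrist");cv2.imwrite("pics/w16.png",c["color"][:,:,::-1])
print(proj(c,[.465,-.389,.078],(p,R)))
```

```text
[ 0.46644476 -0.38883533  0.20298983] 0.8925926588792908 [-7.35936803e-01  1.56559030e-01  1.78574776e+00  3.17095739e-05
  1.19971393e+00 -5.77446512e-02]
[318.20479358 199.32273272]
```

View pics/w16.png

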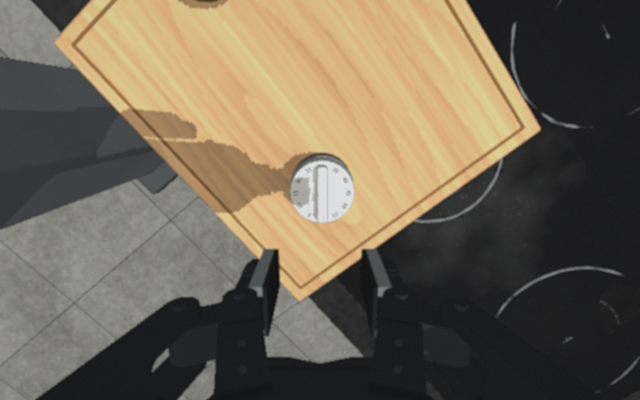

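Run:
```python
from h import *
p,R,s=pose()
c=read_camera("wrist")
g=cv2.cvtColor(c["color"],cv2.COLOR_RGB2BGR)[140:240,270:370];cv2.imwrite("pics/w17.png",cv2.resize(g,None,fx=6,fy=6,interpolation=cv2.INTER_CUBIC))
for uv in ((321.5,168),(321.5,220),(321.5,194)):
    X=plane(c,*uv,.078,(p,R)); print(X, (R.T@(X-p)).round(4))
```

```text
[ 0.48464409 -0.36932846  0.078     ] [0.0019 0.1251 0.0266]
[ 0.45525627 -0.40594121  0.078     ] [ 0.002   0.1251 -0.0203]
[ 0.47031165 -0.38718449  0.078     ] [0.0019 0.1251 0.0037]
```

View pics/w17.png

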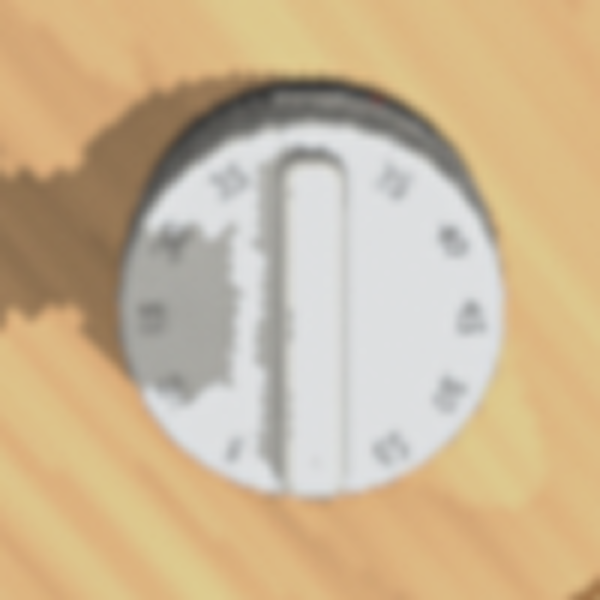

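Call:
arm_command:
  deltas:
    - [0.002,0.03,0.002,0]
    - [0,0.04,0,0]
    - [0,0.03,0,0]
    - [0,0.02,0,0]
    - [0,0.012,0,0]
    - [0,0,0,0]
    - [0,0,0,0]

```text
time: 38.6
tool_pos: [0.4702, -0.3894, 0.0726]
tcp_rot: [-1.506, 0.528, -0.532]
wrist_force: [0.8, -0.2, 0.4]
width: 0.473
```

Call:
arm_command:
  deltas:
    - [0,0,0,0]
    - [0,0,0,0]
    - [0,0,0,0]
    - [0,0,0,0]
    - [0,0,0,0]
  fingers: 0.004
  newtons: 35

```text
time: 39.22
tool_pos: [0.4691, -0.3885, 0.0725]
tcp_rot: [-1.505, 0.53, -0.529]
wrist_force: [-2.6, 2.4, 5.9]
width: 0.101
```

Run:
```python
from h import *
c=read_camera("wrist");cv2.imwrite("pics/w18.png",c["color"][:,:,::-1])
```

```text
(no output)
```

View pics/w18.png

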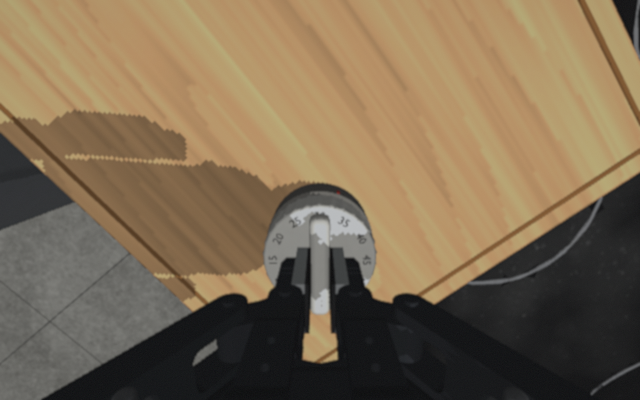

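Call:
arm_command:
  deltas:
    - [0,0,0,0]
    - [0,0,0,0]
    - [-0.001,0.003,0,0]
    - [0,0,0,0]
  fingers: 0.025

```text
time: 39.78
tool_pos: [0.4682, -0.3877, 0.0677]
tcp_rot: [-1.505, 0.531, -0.529]
wrist_force: [-0.1, -0.3, -0.8]
width: 0.293
```

Call:
arm_command:
  deltas:
    - [0,0,0,0]
    - [0,0,0,0]
    - [0,0,0,0]
    - [0,0,0,0]
    - [0,0,0,-0.1]
    - [0,0,0,-0.1]
    - [0,0,0,-0.1]
    - [0,0,0,-0.1]
  fingers: 0.004
  newtons: 35

```text
time: 40.78
tool_pos: [0.4687, -0.3882, 0.0682]
tcp_rot: [-1.56, 0.215, -0.215]
wrist_force: [1.5, -2.1, -2.9]
width: 0.103
```

Call:
arm_command:
  deltas:
    - [0,0,0,-0.1]
    - [0,0,0,-0.1]
    - [0,0,0,-0.1]
    - [0,0,0,-0.1]
    - [0,0,0,-0.1]
    - [0,0,0,-0.1]
    - [0,0,0,-0.1]
    - [0,0,0,-0.1]
    - [0,0,0,-0.1]
    - [0,0,0,-0.1]
    - [0,0,0,-0.1]
    - [0,0,0,-0.1]
    - [0,0,0,0]
    - [0,0,0,0]

```text
time: 42.52
tool_pos: [0.4681, -0.3884, 0.0682]
tcp_rot: [-1.449, -0.718, 0.72]
wrist_force: [-0.9, -3.5, -2.0]
width: 0.103
```

Run:
```python
from h import *
p,R,s=pose();print(p,np.arctan2(R[1,2],R[0,2]),s["q"],s["wrist_force"],s["torque"])
c=read_camera("wrist");cv2.imwrite("pics/w19.png",c["color"][:,:,::-1])
```

```text
[ 0.46807261 -0.38842982  0.0681897 ] 2.4924587566152665 [-7.33051367e-01  2.88079772e-01  1.89553948e+00 -1.23020049e-03
  9.58179231e-01 -1.65400646e+00] [-0.86881862 -3.48124802 -2.02986326] [-0.74121641  0.25401387  0.01561972]
```

View pics/w19.png

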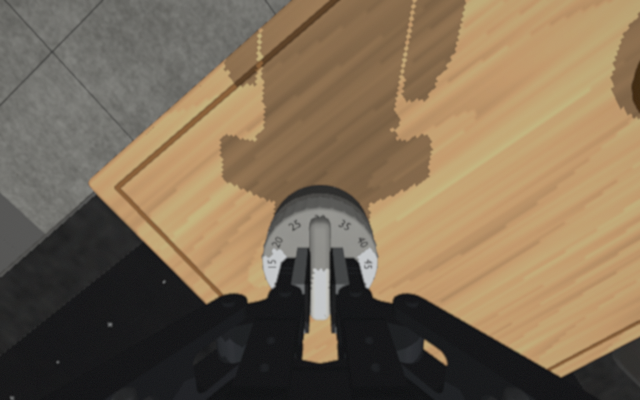

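Call:
arm_command:
  deltas:
    - [0,0,0,0]
    - [0,0,0,0]
    - [0,0,0,0]
    - [0,-0.02,0,0]
    - [0,-0.02,0,0]
    - [0,0,0,0.16]
    - [0,0,0,0.16]
    - [0,0,0,0.16]
    - [0,0,0,0.16]
    - [0,0,0,0.16]
    - [0,0,0,0.16]
    - [0,0,0,0.16]
    - [0,0,0,0.16]
    - [0,0,0,0.16]
    - [0,0,0,0.16]
    - [0,0,0,0.16]
    - [0,0,0,0.16]
    - [0,0,0,0.16]
  fingers: 0.03

```text
time: 44.82
tool_pos: [0.4694, -0.3887, 0.1106]
tcp_rot: [-1.376, 0.901, -0.906]
wrist_force: [0.5, -0.7, 0.2]
width: 0.354
```

Call:
arm_command:
  deltas:
    - [0,0,0,0.16]
    - [0,0,0,0.16]
    - [0,0,0,0.16]
    - [0,0,0,0.16]
    - [0,0,0,0.16]
    - [0,0,0,0.16]
    - [0,0,0,0.1016]
    - [0,0,0,0]
    - [0,0,0,0]
    - [0,0,0,0]

```text
time: 46.08
tool_pos: [0.4687, -0.3881, 0.1088]
tcp_rot: [-0.83, 1.667, -1.668]
wrist_force: [0.8, -0.7, -0.2]
width: 0.351
```

Run:
```python
from h import *
p,R,s=pose();print(p,np.arctan2(R[1,2],R[0,2]),s["q"])
c=read_camera("wrist");cv2.imwrite("pics/w20.png",c["color"][:,:,::-1])
```

```text
[ 0.46868025 -0.38812963  0.10876225] -0.646831695814435 [-7.32574283e-01  2.42472630e-01  1.86843880e+00 -3.47115148e-05
  1.03009440e+00  1.48507162e+00]
```

View pics/w20.png

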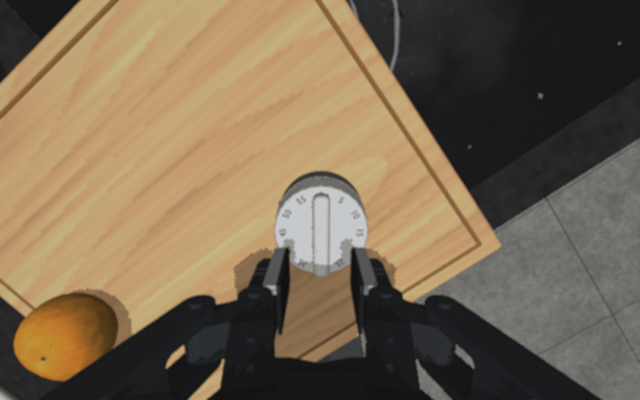

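Call:
arm_command:
  deltas:
    - [0,0.025,0,0]
    - [0,0.015,0,0]
    - [0,0,0,0]
    - [0,0,0,0]

```text
time: 46.62
tool_pos: [0.4684, -0.3879, 0.0681]
tcp_rot: [-0.83, 1.669, -1.668]
wrist_force: [-0.6, -0.5, 0.4]
width: 0.349
```

Call:
arm_command:
  deltas:
    - [0,0,0,0]
    - [0,0,0,0]
    - [0,0,0,0]
    - [0,0,0,0]
    - [0,0,0,-0.1]
    - [0,0,0,-0.1]
    - [0,0,0,-0.1]
    - [0,0,0,-0.1]
    - [0,0,0,-0.1]
    - [0,0,0,-0.1]
    - [0,0,0,-0.1]
    - [0,0,0,-0.1]
    - [0,0,0,-0.1]
    - [0,0,0,-0.1]
    - [0,0,0,-0.1]
    - [0,0,0,-0.1]
    - [0,0,0,-0.1]
    - [0,0,0,-0.1]
    - [0,0,0,-0.1]
    - [0,0,0,-0.1]
  fingers: 0.004

```text
time: 49.12
tool_pos: [0.4683, -0.3892, 0.0685]
tcp_rot: [-1.518, 0.482, -0.482]
wrist_force: [-3.0, -4.7, 0.2]
width: 0.103
```

Call:
arm_command:
  deltas:
    - [0,0,0,0]
    - [0,0,0,0]
    - [0,0,0,0]
    - [0,0,0,0]

```text
time: 49.62
tool_pos: [0.4683, -0.3892, 0.0686]
tcp_rot: [-1.518, 0.484, -0.485]
wrist_force: [-3.6, -4.3, 0.1]
width: 0.108
```

Run:
```python
from h import *
p,R,s=pose();print(p,np.arctan2(R[1,2],R[0,2]),s["q"],s["width"])
c=read_camera("wrist");cv2.imwrite("pics/w21.png",c["color"][:,:,::-1])
```

```text
[ 0.46833311 -0.38922249  0.06855468] 0.9525302180980716 [-0.73341161  0.28795192  1.89491955 -0.00191869  0.95739237 -0.11404302] 0.10798862189506439
```

View pics/w21.png

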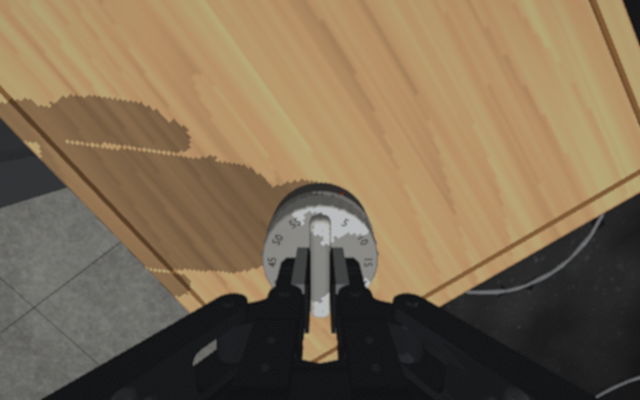

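Call:
arm_command:
  deltas:
    - [0,0,0,0]
    - [0,0,0,0]
    - [0,0,0,0]
  fingers: 0.03

```text
time: 50.05
tool_pos: [0.4688, -0.3876, 0.0682]
tcp_rot: [-1.515, 0.484, -0.484]
wrist_force: [0.6, 0.1, 0.3]
width: 0.347
```

Call:
arm_command:
  deltas:
    - [0,0,0,0]
    - [0,0,0,0]
    - [0,0,0,0]
    - [0,0,0,0]
    - [0,0,0,-0.1]
    - [0,0,0,-0.1]
    - [0,0,0,-0.1]
    - [0,0,0,-0.1]
    - [0,0,0,-0.1]
    - [0,0,0,-0.1]
    - [0,0,0,-0.1]
    - [0,0,0,-0.1]
    - [0,0,0,-0.1]
    - [0,0,0,-0.1]
    - [0,0,0,-0.1]
    - [0,0,0,-0.1]
    - [0,0,0,-0.1]
    - [0,0,0,-0.1]
    - [0,0,0,-0.1]
    - [0,0,0,-0.1]
  fingers: 0.004

```text
time: 52.55
tool_pos: [0.4678, -0.3884, 0.0684]
tcp_rot: [-1.431, -0.766, 0.768]
wrist_force: [-2.3, -1.1, 1.4]
width: 0.098
```

Call:
arm_command:
  deltas:
    - [0,0,0,-0.1]
    - [0,0,0,0]
    - [0,0,0,0]
    - [0,0,0,0]

```text
time: 53.05
tool_pos: [0.4679, -0.3884, 0.0684]
tcp_rot: [-1.402, -0.84, 0.842]
wrist_force: [-3.9, -3.6, 2.4]
width: 0.101
```

Run:
```python
from h import *
p,R,s=pose();print(p,np.arctan2(R[1,2],R[0,2]),s["q"],s["width"])
```

```text
[ 0.46787102 -0.38839665  0.06842333] 2.6515048671464285 [-7.33159764e-01  2.87701329e-01  1.89553186e+00 -1.38548930e-03
  9.58896129e-01 -1.81307253e+00] 0.10091340703398242
```

Call:
arm_command:
  deltas:
    - [0,0,0,0]
    - [0,0,0,0]
    - [0,0,0,0]
    - [0,-0.02,0,0]
    - [0,-0.04,0,0]
    - [0,-0.05,0,0]
    - [0,-0.05,0,0]
    - [0,0,0,0]
    - [0,0,0,0]
  fingers: 0.04

```text
time: 54.18
tool_pos: [0.4687, -0.388, 0.2294]
tcp_rot: [-1.403, -0.842, 0.841]
wrist_force: [-0.9, 1.4, -1.0]
width: 0.469
```

Run:
```python
from h import *
p,R,s=pose();print(p,np.arctan2(R[1,2],R[0,2]))
c=read_camera("wrist");cv2.imwrite("pics/w22.png",c["color"][:,:,::-1])
b=read_camera("scene");cv2.imwrite("pics/s22.png",b["color"][:,:,::-1])
a=read_camera("top");cv2.imwrite("pics/t22.png",cv2.resize(a["color"][150:290,170:450][:,:,::-1],None,fx=2.8,fy=2.8))
h=cv2.cvtColor(a["color"],cv2.COLOR_RGB2HSV);m=cv2.inRange(h,np.array((8,150,100)),np.array((22,255,255)));m[:, :300]=0;m[:,316:]=0
ys,xs=np.nonzero(m);print(xs.mean(),ys.mean(),len(xs), "earlier 307.1 230.1")
```

```text
[ 0.46869855 -0.38800236  0.22942806] 2.6522687102883196
307.20704845814976 229.00881057268722 227 earlier 307.1 230.1
```

View pics/w22.png

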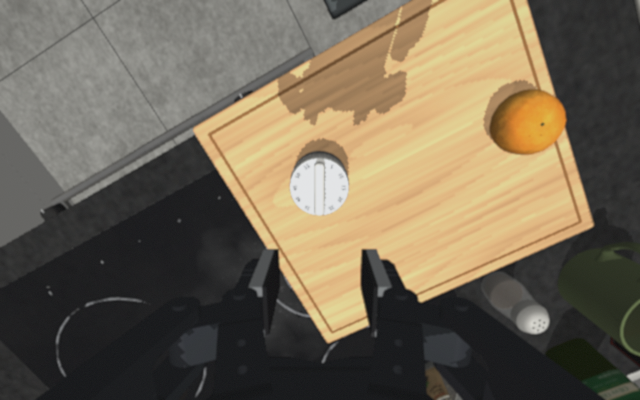

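View pics/s22.png

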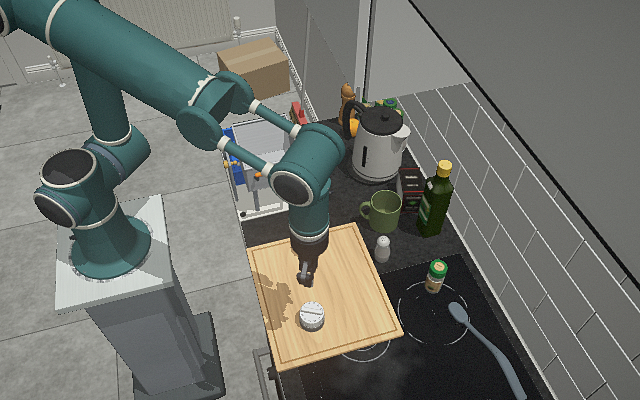

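View pics/t22.png

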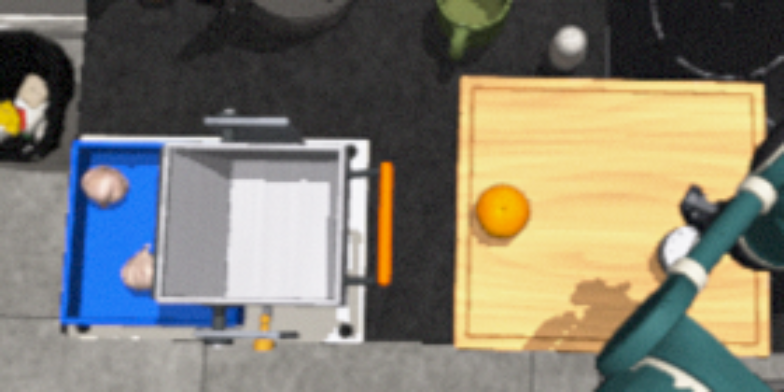

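```bash
python3 -c "
from workcell import job
print(job.finish_job())"
```

```text
the job is handed in; nothing more can be done
None
```

The job is finished and handed in at about 54 s on the robot's clock; `finish_job` gave no verdict.

- **Bulbs:** There were two on the board. I loaded both into the skip, gripped the bar and tipped it fully over. The last pictures show both lying in the blue tray.
- **Skip:** I kept hold of the bar all the way back to upright. Pressing down on it with shut fingers, at 8–13 N, met the bar's top at 0.226 m, its upright height. I took that as clicked home; nothing reports the click itself. In the last top picture the skip is empty and the bar is within about 1 pixel of where it started.
- **Timer:** I wound it anticlockwise in three turns of 1.6, 1.6 and 1.7 rad, about 4.9 rad in all (three quarters of a turn is 4.71). That total comes from the gripper's angles, since the dial can't be read directly. After release the grip bar stayed put.
- **Other things:** The mandarin, mug and shaker look unmoved, judged by eye from the pictures.

No check failed. The only disagreement was a few millimetres between the wrist and fixed cameras on the bulb and timer positions, and it did not affect the grips.

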